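# Load the finishing carrier in order and square it into the fence corner

## Robot

A 6-joint arm with a two-finger parallel gripper is mounted at the origin on the work surface. World frame = base frame: x ahead of the robot, y to its left, z up, the work surface at z = 0. Lengths are in mm, angles in rad, forces in N, time in s.
With the tool pointing down it reaches from about 350 to 775 mm from the base axis. Payload 7.3 kg.
Tool frame: the origin (TCP) lies midway between the tips of the shut fingers; the grasp point (between the pads) lies 19 mm behind it; z points along the fingers, y is the line along which they close (so a half turn about z gives the same grasp; the last joint's range is limited). The gripper opens to 92 mm and grips with 3 to 60 N. Pads are 19 mm wide; open, the fingers measure 130 mm over their backs; the gripper's body (75 mm by 190 mm) begins 47 mm behind the grasp point.
Start: joints at [-1.258, 0.342, 1.524, -0, 1.275, -0.146], TCP at [232.532, -470.716, 226.741] pointing down, gripper open.
Joint ranges: [-2.53, 2.53], [-0.77, 2.02], [0.04, 2.7], [-1, 4.14], [0.28, 2.66], [-3.11, 3.11]. Speed limits (rad/s): [2.57, 2.57, 3.14, 3.14, 3.14, 3.14].

## Interface

Orientations are given as [roll, pitch, yaw] about the fixed x, y, z axes, in that order (R = Rz(yaw) Ry(pitch) Rx(roll)).
In Python, from plant import bot gives the robot as it stands.
- The arm moves only by the tool servo_tool, never from a script. Its argument "deltas" is a list of rows, each a list of 2 entries, a list of its own where there are three numbers: the shift along the tool's x, y, z in m, then the turn, a rotation vector about the tool's x, y, z in degrees. A call has 1 to 20 rows; each row shifts and turns the commanded pose from where the row before left it, along the tool's axes as they then stand; what a row does not reach is not made up. A row lasts 1/8 s, in which the tool goes at most 62.5 mm and 10.7 degrees, less where a joint would pass 70% of its speed; a pose out of reach is approached as far as the arm can. A call with a gripper value outside its range is refused whole. "fingers" is the opening, from 0 (shut) to 1 (fully open), set as the call begins (left out, the last holds). The fingers move at their own pace and stop on an object; the grip force is fixed at half the most. Time passes only in rows, so rows that do not move let the fingers close. It gives the time, the measured TCP pose, the force, the opening and the grip force at its end, in the units of the state.
- bot.get_obs(): the state, without advancing time (a new reading comes with each control period).
- bot.capture(name): name is "scene" or "top"; returns the picture (420x560x3 uint8, red, green, blue); there is no depth.
- bot.camera_model(name): a dict with "mtx" (3x3 intrinsics, pixels), "xyz" and "rotation" of the camera in the world. Camera axes: x right, y down, z forward; pixel columns grow to the right and rows downward; lengths in mm; the calibration is good to about 2 mm. A picture is of the moment at which its call begins. camera_model takes no time and is no camera call.
- bot.close_job(): hands the job in; it is judged then, once.
The state is a dict: "time": time; "joint_positions": joint angles; "dq": joint speeds; "tau": joint torques, N m; "tool_pos": TCP position; "tcp_rot": TCP orientation; "contact_force": force on the tool from outside, world axes, zero at the start; "moment": the same for the moment, N m; "grip_width": finger opening in mm; "finger_force": force on a finger pad.
Only numpy, scipy, OpenCV 4.12 (cv2) and the standard library are available. Lean on these libraries where they do the work, as an engineer would, in place of code of your own. Each camera call takes 0.05 s, during which the arm holds its last target. There are 200 camera calls.

## Task

Finish loading the plywood carrier, in order: the pale maple knob already stands in pocket one (one dot), so first stand the red-brown cherry knob in pocket two, and after it the dark walnut knob in pocket three, each upright on its foot and set down rather than dropped, with the carrier still out of the corner. Then slide the loaded carrier along the bench, without lifting it, until it sits square in the corner of the aluminium fence, flush against both the back fence and the side stop. Leave everything else on the bench where it is, the white knob included.

Things in the scene. Friction and masses are not known exactly. Their poses are not given: they have to be found in the camera images.
- knob_maple: Maple knob, pale cream-yellow wood: turned drawer knob, a solid of revolution 50 mm tall: round foot 44 mm diameter and 10 mm thick, neck 20 mm diameter, round head 36 mm diameter from 31 to 46 mm above the underside. Origin at the centre of the foot's underside, z along its axis. It already stands in pocket one at the start
- knob_cherry: Cherry knob, red-brown wood; same shape and size as the maple knob, origin at the centre of the foot's underside, z along its axis. Stands upright on the bench at the start
- knob_walnut: Walnut knob, very dark brown wood; same shape and size as the maple knob, origin at the centre of the foot's underside, z along its axis. Stands upright on the bench at the start
- carrier: Loose plywood carrier, 96 (its x) by 220 (its y) by 24 mm high, 0.5 kg, with three round pockets in a row along y (50 mm diameter, 14 mm deep: a knob's foot has 3 mm play all round). Black dots on the rim on its -x side (towards the robot) number the pockets: one, two or three dots. Origin at the centre of its underside; x points away from the robot, pocket one at its +y end
- pocket1 (a point): Centre of the floor of pocket one (one black dot), 8 mm towards +x and 70 mm towards +y from the carrier's centre, 10 mm above its underside
- pocket2 (a point): Centre of the floor of pocket two (two black dots), 8 mm towards +x from the carrier's centre, 10 mm above its underside
- pocket3 (a point): Centre of the floor of pocket three (three black dots), 8 mm towards +x and 70 mm towards -y from the carrier's centre, 10 mm above its underside
- fence: Fixed L-shaped aluminium fence with red caps, 40 mm high, 22 mm thick. Origin at bench height in the inner corner. The back fence's inner face is the plane x = 0, from y = 0 to -310 mm; the side stop's inner face is the plane y = 0, from x = 0 to -100 mm. Fully home, the carrier's origin is at x = -48 mm, y = -110 mm in this frame, its axes parallel to the fence's
- spray_gun: Spray gun with aluminium cup, 88 mm diameter, 205 mm tall; bystander, to be left where it is; origin at its underside
- knob_white: White painted knob, same shape as the others, not part of the job; bystander, to be left where it is; origin at its underside
- offcut: Wood offcut 45 by 130 by 25 mm; bystander, to be left where it is; origin at its underside
- screwdriver: Screwdriver with yellow handle, lying; bystander, to be left where it is; origin at its underside
- glue: Glue bottle, 60 mm diameter, 160 mm tall; bystander, to be left where it is; origin at its underside
- wax_tin: Wax tin, green, 80 mm diameter, 45 mm tall; bystander, to be left where it is; origin at its underside
- hammer: Hammer with pale wooden handle, lying; bystander, to be left where it is; origin at its underside

How it is judged (in metres and radians):
On the way, in this order (a step that is already met when the one before it is completed fails the run):
1. the cherry knob stands in pocket two, let go, maple still in pocket one, the walnut knob still away from the carrier (horizontal distance between knob_maple and pocket1 below 0.006 m and z of knob_maple in the frame of pocket1 below 0.003 m and angle between each of knob_maple, knob_cherry's own z axis and vertical below 0.08 rad and contact force between the fingers and knob_maple below 0.1 N and horizontal distance between knob_cherry and pocket2 below 0.006 m and z of knob_cherry in the frame of pocket2 below 0.003 m and contact force between the fingers and knob_cherry below 0.1 N and horizontal distance between knob_walnut and carrier above 0.13 m and not (x of carrier in the frame of fence above -0.051 m and y of carrier in the frame of fence above -0.113 m and angle between the x axis of carrier and the x axis of fence, either way round below 0.03 rad)), for 0.2 s.
2. the walnut knob stands in pocket three, let go, the other two in theirs, the carrier not yet home (horizontal distance between knob_maple and pocket1 below 0.006 m and z of knob_maple in the frame of pocket1 below 0.003 m and angle between each of knob_maple, knob_cherry, knob_walnut's own z axis and vertical below 0.08 rad and contact force between the fingers and knob_maple below 0.1 N and horizontal distance between knob_cherry and pocket2 below 0.006 m and z of knob_cherry in the frame of pocket2 below 0.003 m and contact force between the fingers and knob_cherry below 0.1 N and horizontal distance between knob_walnut and pocket3 below 0.006 m and z of knob_walnut in the frame of pocket3 below 0.003 m and contact force between the fingers and knob_walnut below 0.1 N and not (x of carrier in the frame of fence above -0.051 m and y of carrier in the frame of fence above -0.113 m and angle between the x axis of carrier and the x axis of fence, either way round below 0.03 rad)), for 0.2 s.
3. the loaded carrier is home: flush with back fence and side stop (horizontal distance between knob_maple and pocket1 below 0.006 m and z of knob_maple in the frame of pocket1 below 0.003 m and angle between each of knob_maple, knob_cherry, knob_walnut's own z axis and vertical below 0.08 rad and contact force between the fingers and knob_maple below 0.1 N and horizontal distance between knob_cherry and pocket2 below 0.006 m and z of knob_cherry in the frame of pocket2 below 0.003 m and contact force between the fingers and knob_cherry below 0.1 N and horizontal distance between knob_walnut and pocket3 below 0.006 m and z of knob_walnut in the frame of pocket3 below 0.003 m and contact force between the fingers and knob_walnut below 0.1 N and x of carrier in the frame of fence above -0.051 m and y of carrier in the frame of fence above -0.113 m and angle between the x axis of carrier and the x axis of fence, either way round below 0.03 rad), for 0.2 s.
At the end, for the whole second after the job is handed in: Maple, cherry and walnut knobs stand upright (within about 4.5 degrees) on the floors of pockets one, two and three (within 6 mm of the centre, 3 mm of the floor), released; the carrier lies flat and at rest within 3 mm of the back fence and 3 mm of the side stop, square to them within 0.03 rad (all of step 3 and height (world z) of carrier below 0.004 m and linear speed of carrier below 0.01 m/s); the robot touches nothing.
It fails at once if a knob is let go more than about 25 mm above where it can stand (dropped or thrown) ((height (world z) of knob_maple above 0.037 m and contact force between the fingers and knob_maple below 0.05 N) or (height (world z) of knob_cherry above 0.037 m and contact force between the fingers and knob_cherry below 0.05 N) or (height (world z) of knob_walnut above 0.037 m and contact force between the fingers and knob_walnut below 0.05 N)).
It fails at once if the carrier is lifted more than 12 mm off the bench (height (world z) of carrier above 0.012 m).
It fails at once if a bystander is moved more than 20 mm (distance of any of spray_gun, knob_white, offcut, screwdriver, glue, wax_tin, hammer from where it was at the start of the episode above 0.02 m).
It also fails if it takes over 69 s, if anything falls off the work surface, if the arm or the gripper's body presses on something with over 40 N, if the wrist force passes 120 N, or if a joint passes its speed limit or range.

## Working session

There is one attempt and no reset: what is moved stays moved. The work goes in short steps, Python scripts to look and compute and a tool call to move; the robot and the scene stay as the last step left them, time stands still between calls to the robot, and variables do not carry over. Pictures are saved under pics/ and viewed, at most 10 in all, crops included, and the job is handed in when it is done.

Besides the shell and the picture viewer there is one more tool, called after ">>>" as a command line: name --argument value ..., lists and objects as JSON in quotes. servo_tool: Moves the arm, as the interface text tells. Its arguments: {"type":"object","properties":{"deltas":{"type":"array"},"fingers":{"type":"number"}},"required":["deltas"]}

```bash
mkdir -p pics; ls
python3 - <<'E'
from plant import bot
import cv2,numpy as np
for n in("scene","top"):
    im=bot.capture(n); cv2.imwrite(f"pics/{n}0.png",cv2.cvtColor(im,cv2.COLOR_RGB2BGR))
    m=bot.camera_model(n); print(n,m)
o=bot.get_obs(); print(o)
E
```

```text
pics
scene {'mtx': array([[381.4380736 ,   0.        , 280.11947923],
       [  0.        , 381.4380736 , 208.27391189],
       [  0.        ,   0.        ,   1.        ]]), 'xyz': array([1165.36540793,  426.84857622, 1075.14597264]), 'rotation': array([-2.51908100e+00, -7.29592064e-04,  2.15112792e+00])}
top {'mtx': array([[538.12768345,   0.        , 274.67882668],
       [  0.        , 538.12768345, 209.43898704],
       [  0.        ,   0.        ,   1.        ]]), 'xyz': array([ 257.84965481,   13.87322304, 1860.50499077]), 'rotation': array([-2.9776724 ,  0.00855098, -1.59312433])}
{'time': 0.1, 'joint_positions': array([-1.25798976e+00,  3.42623091e-01,  1.52491947e+00,  1.14169836e-05,
        1.27541139e+00, -1.46009524e-01]), 'dq': array([ 0.00012868, -0.00241072, -0.00174614,  0.00043366, -0.00118344,
       -0.00058209]), 'tau': array([ 1.65231409e-03, -4.32004845e+01, -2.44693673e+01,  7.19521637e-02,
        5.25762350e-02, -4.87794944e-05]), 'tool_pos': array([ 232.42053011, -470.34229238,  226.13071942]), 'tcp_rot': array([-3.14024743e+00, -2.08859223e-04,  4.58812619e-01]), 'contact_force': array([ 0.0326028 , -0.1019692 , -0.98171336]), 'moment': array([-0.03012046,  0.03262635, -0.03790366]), 'finger_force': 0.0, 'grip_width': 91.9224887246417}
```

View pics/top0.png

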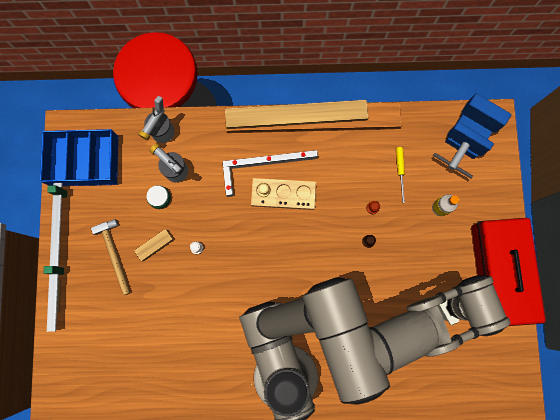

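View pics/scene0.png

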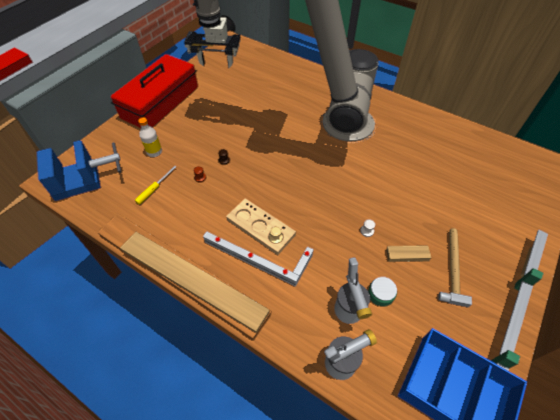

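The top view shows the carrier at about (283,194), with maple in pocket one at (263,188). Cherry is at (373,207), walnut at (369,240), and the fence corner is near (230,165). The scene view shows the same layout, with nothing between the knobs and the carrier. Next I'll enlarge both crops.

Run:
```python
import cv2
a=cv2.imread("pics/top0.png")[145:215,215:325]; b=cv2.imread("pics/scene0.png")[190:290,195:325]
a=cv2.resize(a,None,fx=7,fy=7,interpolation=cv2.INTER_CUBIC); cv2.imwrite("pics/topc.png",a)
b=cv2.resize(b,None,fx=6,fy=6,interpolation=cv2.INTER_CUBIC); cv2.imwrite("pics/scc.png",b)
```

```text
(no output)
```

View pics/topc.png

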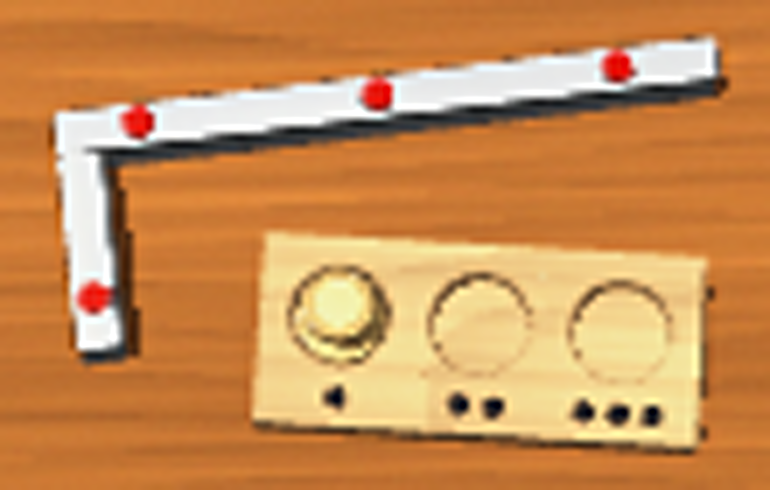

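View pics/scc.png

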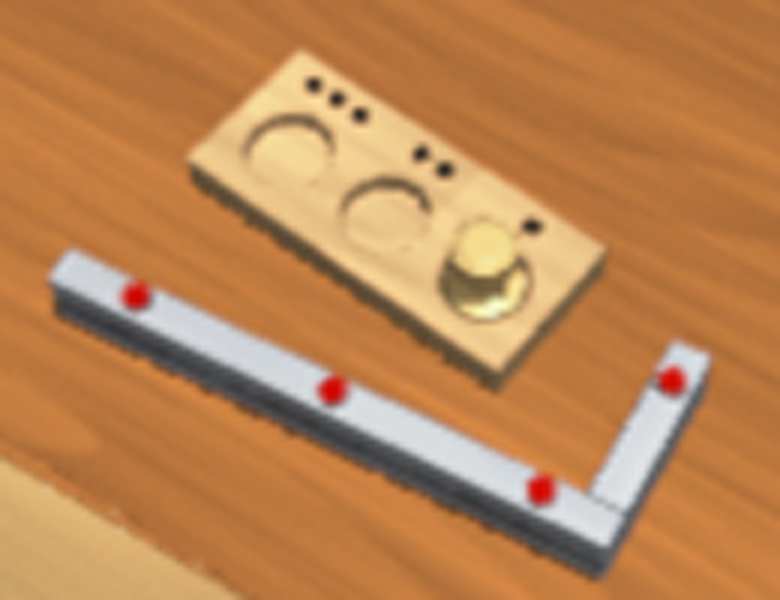

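```bash
cat > vis.py <<'E'
from plant import bot
import numpy as np,cv2
from scipy.optimize import least_squares
from scipy.spatial.transform import Rotation as R
CM={n:bot.camera_model(n) for n in("scene","top")}
def proj(n,P):
    m=CM[n];r=R.from_euler("xyz",m["rotation"]).as_matrix()
    c=(np.atleast_2d(P)-m["xyz"])@r@m["mtx"].T
    return c[:,:2]/c[:,2:]
def to3(p,pts):  # p=x,y,yaw ; pts local mm
    c,s=np.cos(p[2]),np.sin(p[2]);q=np.atleast_2d(pts).astype(float)
    return np.c_[p[0]+c*q[:,0]-s*q[:,1],p[1]+s*q[:,0]+c*q[:,1],q[:,2]]
def fit(obs,p0): # obs: (cam, local, px)
    f=lambda p:np.concatenate([(proj(n,to3(p,l))-u).ravel() for n,l,u in obs])
    r=least_squares(f,p0,loss="soft_l1"); return r.x,np.round(r.fun.reshape(-1,2),1)
prof=[(0,22),(10,22),(10,10),(31,10),(31,18),(46,18),(50,10)]
t=np.linspace(0,2*np.pi,40)
def sil(n,x,y,z0=0,S=8):
    im=np.zeros((420*S,560*S),np.uint8)
    for (a,ra),(b,rb) in zip(prof[:-1],prof[1:]):
        P=np.r_[np.c_[x+ra*np.cos(t),y+ra*np.sin(t),0*t+a+z0],np.c_[x+rb*np.cos(t),y+rb*np.sin(t),0*t+b+z0]]
        cv2.fillConvexPoly(im,cv2.convexHull(((proj(n,P)+.5)*S).astype(np.int32)),1)
    m=cv2.moments(im,True); return np.array([m["m10"],m["m01"]])/m["m00"]/S-.5+.5/S, m["m00"]/S/S
def knob(masks,p0,z0=0):
    cs={}
    for n,m in masks.items():
        mm=cv2.moments(m.astype(np.uint8),True);cs[n]=np.array([mm["m10"],mm["m01"]])/mm["m00"]
    p=np.array(p0,float)
    for _ in range(3):
        off={n:sil(n,*p,z0)[0]-proj(n,[*p,z0+25])[0] for n in cs}
        p=least_squares(lambda q:np.concatenate([proj(n,[*q,z0+25])[0]+off[n]-cs[n] for n in cs]),p).x
    return p,{n:(np.round(sil(n,*p,z0)[0]-cs[n],2),int(masks[n].sum()),int(sil(n,*p,z0)[1])) for n in cs}
E
python3 - <<'E'
from vis import *
T=lambda u,v:((np.array([u,v])+.5)/7-.5+[215,145]); S=lambda u,v:((np.array([u,v])+.5)/6-.5+[195,190])
C=[("top",(48,110,24),T(267,233)),("top",(48,-110,24),T(706,259)),("top",(-48,-110,24),T(696,449)),("top",(-48,110,24),T(253,422)),
("scene",(-48,-110,24),S(302,50)),("scene",(-48,110,24),S(605,252)),("scene",(48,110,24),S(497,377)),("scene",(48,-110,24),S(188,158))]
print("carrier",*fit(C,[520,0,0]))
for n in("top","scene"): print(n,fit([c for c in C if c[0]==n],[520,0,0])[0])
F=[("top",(0,0,40),T(100,152)),("top",(22,22,40),T(57,114)),("top",(22,-310,40),T(716,38)),("top",(0,-310,40),T(717,80)),("top",(-100,0,40),T(122,345)),("top",(-100,22,40),T(81,352)),
("scene",(0,0,40),S(594,492)),("scene",(22,22,40),S(607,548)),("scene",(0,-310,40),S(72,249)),("scene",(22,-310,40),S(50,280)),("scene",(-100,0,40),S(674,341)),("scene",(-100,22,40),S(710,356))]
print("fence",*fit(F,[600,100,0]))
for n in("top","scene"): print(n,fit([c for c in F if c[0]==n],[600,100,0])[0])
im={n:cv2.cvtColor(cv2.imread(f"pics/{n}0.png"),cv2.COLOR_BGR2RGB).astype(int) for n in CM}
def mk(n,c,r,f):
    m=np.zeros((420,560),bool);u,v=c;a=im[n][v-r:v+r,u-r:u+r]
    m[v-r:v+r,u-r:u+r]=f(a);return m
red=lambda a:(a[...,1]<0.42*a[...,0])&(a[...,0]>50)
dk=lambda a:(a[...,0]<70)
for nm,f,ct,cs in(("cherry",red,(373,207),(200,174)),("walnut",dk,(369,240),(224,157))):
    ms={"top":mk("top",ct,12,f),"scene":mk("scene",cs,12,f)}
    for m in(ms,{"top":ms["top"]},{"scene":ms["scene"]}): print(nm,*knob(m,[450,-200]))
    for n,c in(("top",ct),("scene",cs)):
        print("\n".join("".join(".#"[int(x)] for x in r) for r in ms[n][c[1]-12:c[1]+12,c[0]-12:c[0]+12]))
E
```

```text
carrier [ 6.20212707e+02 -7.51462260e+00 -8.86781504e-02] [[-0.2 -0.6]
 [-0.  -0.4]
 [-0.1 -0.4]
 [-0.3 -0.6]
 [ 0.1 -0.3]
 [ 0.4 -0.6]
 [-0.  -1.1]
 [ 0.1 -0.4]]
top [ 6.18434409e+02 -8.04018662e+00 -8.54591642e-02]
scene [ 6.22422003e+02 -6.42540329e+00 -9.17149023e-02]
fence [7.16893664e+02 1.78791003e+02 9.45365694e-02] [[-0.  -0.5]
 [-0.8 -0.4]
 [-0.4 -0.6]
 [ 0.2 -0.5]
 [-0.2 -0. ]
 [-0.7 -0.3]
 [-0.8 -0.2]
 [ 0.3 -0.4]
 [-0.2 -0.8]
 [-0.4 -0.8]
 [ 0.2 -0.8]
 [ 0.6 -0.4]]
top [715.61169057 177.64269267  37.79240562]
scene [7.18096172e+02 1.79979274e+02 9.68259711e-02]
cherry [ 564.43675914 -319.54964041] {'top': (array([ 0.3 , -0.05]), 127, 146), 'scene': (array([0.29, 0.25]), 111, 169)}
cherry [ 564.3215831  -318.45592469] {'top': (array([-0.  ,  0.01]), 127, 146)}
cherry [ 564.03996004 -321.1948817 ] {'scene': (array([-0.  , -0.01]), 111, 169)}
........................
........................
........................
........................
........................
........................
............####........
.........########.......
........##########......
.......###
[... 1750 characters left out ...]

........................
........................
........................
........................
........................
........................
........................
........................
........................
.........#####..........
........#######.........
.......########.........
.......########.........
.......####..###........
.......#########........
.......#########........
........########........
.......##########.......
.......##########.......
.......##########.......
.......######...#.......
........####...##.......
.........######.........
........................
........................
........................
........................
........................
```

Both fits agree to within a couple of mm: carrier (620,-7.5), yaw -0.089; fence (717,179), yaw 0.095; cherry (564,-319.5); walnut (448,-299). The sizes and heights are consistent. I'll use tool yaw ≈1.482, so the fingers close along the carrier's x axis.

>>> servo_tool --deltas '[[[0,0,0],[0,0,-9.8]],[[0,0,0],[0,0,-9.8]],[[0,0,0],[0,0,-9.8]],[[0,0,0],[0,0,-9.8]],[[0,0,0],[0,0,-9.8]],[[0,0,0],[0,0,-9.6]],[[0.018,0.0317,0.012],[0,0,0]],[[0.018,0.0317,0.012],[0,0,0]],[[0.018,0.0317,0.012],[0,0,0]],[[0.018,0.0317,0.012],[0,0,0]],[[0.018,0.0317,0.012],[0,0,0]],[[0.018,0.0317,0.012],[0,0,0]],[[0.018,0.0317,0.012],[0,0,0]],[[0.018,0.0317,0.012],[0,0,0]],[[0.018,0.0317,0.012],[0,0,0]],[[0.018,0.0317,0.012],[0,0,0]],[[0,0,0],[0,0,0]],[[0,0,0],[0,0,0]]]' --fingers 1

```text
time: 2.35
tool_pos: [563.8, -319.8, 106.4]
tcp_rot: [-3.141, -0.0, 1.482]
contact_force: [-0.3, -0.2, 0.7]
grip_width: 91.8
finger_force: 0.0
```

```bash
cat > go.py <<'E'
from plant import bot
import numpy as np,sys
from scipy.spatial.transform import Rotation as R
def to(x,y,z,yaw):
    o=bot.get_obs();r=R.from_euler("xyz",o["tcp_rot"]);t=R.from_euler("xyz",[np.pi,0,yaw])
    print("pos",np.round(o["tool_pos"],1),"rot",np.round(o["tcp_rot"],4),"t",round(o["time"],2),"j",np.round(o["joint_positions"],2),"F",np.round(o["contact_force"],1))
    print("tool-frame d mm",np.round(r.inv().apply(np.array([x,y,z])-o["tool_pos"]),1),"rotvec deg",np.round((r.inv()*t).as_rotvec(True),2))
if __name__=="__main__": to(*map(float,sys.argv[1:]))
E
python3 go.py 564.4 -319.6 20 1.482
```

```text
pos [ 563.8 -319.8  106.4] rot [-3.1406e+00 -1.0000e-04  1.4818e+00] t 2.35 j [-0.63  0.67  1.31 -0.    1.16 -0.54] F [-0.3 -0.2  0.7]
tool-frame d mm [ 0.2  0.7 86.4] rotvec deg [-0.06 -0.01 -0.01]
```

>>> servo_tool --deltas '[[[0,0.0006,0.02],[0,0,0]],[[0,0,0.02],[0,0,0]],[[0,0,0.02],[0,0,0]],[[0,0,0.016],[0,0,0]],[[0,0,0.01],[0,0,0]],[[0,0,0],[0,0,0]],[[0,0,0],[0,0,0]]]'

```text
time: 3.22
tool_pos: [565.3, -320.1, 21.5]
tcp_rot: [3.141, 0.001, 1.482]
contact_force: [0.6, 0.3, -0.0]
grip_width: 91.9
finger_force: 0.0
```

>>> servo_tool --deltas '[[[0,0,0],[0,0,0]],[[0,0,0],[0,0,0]],[[0,0,0],[0,0,0]],[[0,0,0],[0,0,0]],[[0,0,0],[0,0,0]],[[0,0,0],[0,0,0]],[[0,0,0],[0,0,0]],[[0,0,0],[0,0,0]]]' --fingers 0

```text
time: 4.22
tool_pos: [564.9, -319.8, 20.7]
tcp_rot: [3.142, 0.0, 1.482]
contact_force: [-0.1, -0.2, 0.1]
grip_width: 35.0
finger_force: 30.0
```

>>> servo_tool --deltas '[[[0,0,-0.01],[0,0,0]],[[0,0,-0.015],[0,0,0]],[[0,0,-0.015],[0,0,0]],[[0.01,0.001,0],[0,0,0]],[[0.024,0.0027,0],[0,0,0]],[[0.024,0.0027,0],[0,0,0]],[[0.024,0.0027,0],[0,0,0]],[[0.024,0.0027,0],[0,0,0]],[[0.024,0.0027,0],[0,0,0]],[[0.024,0.0027,0],[0,0,0]],[[0.024,0.0027,0],[0,0,0]],[[0.024,0.0027,0],[0,0,0]],[[0.024,0.0027,0],[0,0,0]],[[0.024,0.0027,0],[0,0,0]],[[0.024,0.0027,0],[0,0,0]],[[0.024,0.0027,0],[0,0,0]],[[0.012,0.0014,0],[0,0,0]],[[0.006,0.001,0],[0,0,0]],[[0,0,0],[0,0,0]],[[0,0,0],[0,0,0]]]'

```text
time: 6.72
tool_pos: [628.6, -8.9, 60.7]
tcp_rot: [-3.142, 0.0, 1.481]
contact_force: [0.1, -0.0, 0.1]
grip_width: 34.8
finger_force: 30.0
```

```bash
python3 go.py 628.2 -8.2 30.7 1.482;python3 - <<'E'
from vis import *
A=[]
for n,(u,v,w,h) in {"scene":(200,180,100,90),"top":(230,150,100,90)}.items():
    im=bot.capture(n); b=cv2.cvtColor(im,cv2.COLOR_RGB2BGR);cv2.imwrite(f"pics/{n}1.png",b)
    A.append(cv2.resize(b[v:v+h,u:u+w],None,fx=4,fy=4,interpolation=cv2.INTER_CUBIC))
cv2.imwrite("pics/c1.png",np.hstack(A))
E
```

```text
pos [628.6  -8.9  60.7] rot [-3.1415e+00  3.0000e-04  1.4808e+00] t 6.72 j [-0.14  0.69  1.42 -0.    1.03 -0.05] F [ 0.1 -0.   0.1]
tool-frame d mm [ 0.7 -0.5 30. ] rotvec deg [-0.    0.02 -0.07]
```

View pics/c1.png

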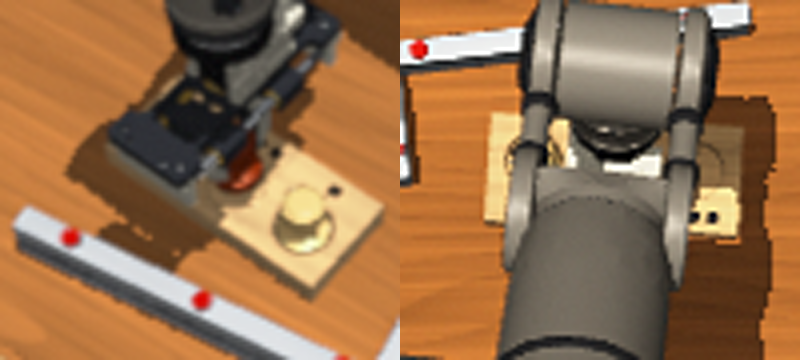

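The scene view shows cherry held upright over pocket two, with its foot near crop (238,178). The arm hides the top view. I'll check the foot's extents against the model in the scene camera alone, so the calibration bias cancels.

Run:
```python
from vis import *
im=cv2.cvtColor(cv2.imread("pics/scene1.png"),cv2.COLOR_BGR2RGB).astype(int)
m=(im[...,1]<0.45*im[...,0])&(im[...,0]>45);m[:,:245]=0;m[:,275:]=0;m[:205]=0;m[:235]=m[:235]
m=m[200:235,245:275]
print("\n".join(f"{200+i} "+"".join(".#"[int(x)] for x in r) for i,r in enumerate(m)))
S=np.zeros((420,560),np.uint8)
for a in(0,10):
  P=np.c_[628.6+22*np.cos(t),-8.9+22*np.sin(t),0*t+40+a];q=proj("scene",P);print("model foot z",a,"u",q[:,0].min(),q[:,0].max(),"v",q[:,1].min(),q[:,1].max())
P1=proj("scene",[[628.6,-8.9,40],[633.6,-8.9,40],[628.6,-3.9,40]]);print("px per 5mm x,y",P1[1]-P1[0],P1[2]-P1[0])
```

```text
200 ..............................
201 ..............................
202 ..............................
203 ..............................
204 ..............................
205 ..............................
206 ..............................
207 ..............................
208 ..............................
209 ..............................
210 ..............................
211 ..............................
212 ..............................
213 ..............................
214 .................#............
215 .................##...........
216 .................##...........
217 ................##............
218 ...............####...........
219 ..............#####...........
220 .............#######..........
221 .............#######..........
222 .............#######..........
223 .............###.###..........
224 .............##...##..........
225 ............##....#...........
226 ..........###...##............
227 ..............................
228 ..............................
229 ..............................
230 ..............................
231 ..............................
232 ..............................
233 ..............................
234 ..............................
model foot z 0 u 251.59644040490167 265.09571802092097 v 216.44590881597307 227.69711593701663
model foot z 10 u 251.41084073628056 264.9989949879556 v 214.71515487555453 226.00489699751645
px per 5mm x,y [-0.88646641  1.07205619] [1.25785532 0.70315038]
```

>>> servo_tool --deltas '[[[0.0011,0.0005,0.007],[0,0,0]],[[0,0,0.006],[0,0,0]],[[0,0,0.002],[0,0,0]],[[0,0,0.002],[0,0,0]],[[0,0,0.002],[0,0,0]],[[0,0,0.001],[0,0,0]],[[0,0,0],[0,0,0]]]'

```text
time: 7.7
tool_pos: [629.3, -7.1, 40.7]
tcp_rot: [3.142, 0.0, 1.482]
contact_force: [-0.7, -0.6, -0.1]
grip_width: 35.0
finger_force: 30.0
```

The foot is at z≈20, below the 24 mm rim, with no vertical force, so it's in the pocket. I'll continue down to the floor.

>>> servo_tool --deltas '[[[0,0,0.003],[0,0,0]],[[0,0,0.003],[0,0,0]],[[0,0,0.002],[0,0,0]],[[0,0,0.001],[0,0,0]],[[0,0,0.0005],[0,0,0]],[[0,0,0],[0,0,0]],[[0,0,0],[0,0,0]]]'

```text
time: 8.57
tool_pos: [629.4, -7.2, 31.3]
tcp_rot: [3.141, 0.0, 1.482]
contact_force: [-0.6, -0.5, -0.6]
grip_width: 34.3
finger_force: 30.0
```

>>> servo_tool --deltas '[[[0,0,0.0005],[0,0,0]],[[0,0,0],[0,0,0]]]'

```text
time: 8.82
tool_pos: [629.3, -7.1, 30.7]
tcp_rot: [3.142, 0.0, 1.482]
contact_force: [-0.3, -0.1, 0.2]
grip_width: 34.6
finger_force: 30.0
```

>>> servo_tool --deltas '[[[0,0,0],[0,0,0]],[[0,0,0],[0,0,0]],[[0,0,0],[0,0,0]],[[0,0,0],[0,0,0]],[[0,0,0],[0,0,0]],[[0,0,-0.01],[0,0,0]],[[0,0,-0.02],[0,0,0]],[[0,0,-0.03],[0,0,0]],[[0,0,-0.03],[0,0,0]],[[0,0,0],[0,0,0]]]' --fingers 1

```text
time: 10.07
tool_pos: [631.1, -7.3, 124.1]
tcp_rot: [3.135, 0.0, 1.482]
contact_force: [0.1, 0.7, -0.4]
grip_width: 92.1
finger_force: 0.0
```

```bash
python3 go.py 448 -299 120 1.482
```

```text
pos [631.1  -7.3 124.1] rot [3.1352e+00 3.0000e-04 1.4816e+00] t 10.07 j [-0.13  0.62  1.36 -0.    1.16 -0.04] F [ 0.1  0.7 -0.4]
tool-frame d mm [-306.8 -156.4    3.2] rotvec deg [ 0.37  0.02 -0.02]
```

>>> servo_tool --deltas '[[[-0.0153,-0.0078,0],[0,0,0]],[[-0.0255,-0.013,0],[0,0,0]],[[-0.0255,-0.013,0],[0,0,0]],[[-0.0255,-0.013,0],[0,0,0]],[[-0.0255,-0.013,0],[0,0,0]],[[-0.0255,-0.013,0],[0,0,0]],[[-0.0255,-0.013,0],[0,0,0]],[[-0.0255,-0.013,0],[0,0,0]],[[-0.0255,-0.013,0],[0,0,0]],[[-0.0255,-0.013,0],[0,0,0]],[[-0.0255,-0.013,0],[0,0,0]],[[-0.0255,-0.013,0],[0,0,0]],[[-0.01,-0.005,0],[0,0,0]],[[0,0,0],[0,0,0]],[[0,0,0],[0,0,0]]]'

```text
time: 11.95
tool_pos: [447.0, -297.1, 120.5]
tcp_rot: [-3.141, -0.001, 1.482]
contact_force: [0.4, -0.1, -0.7]
grip_width: 91.9
finger_force: 0.0
```

```bash
python3 go.py 448.3 -299.3 20.7 1.482
python3 - <<'E'
from vis import *
A=[]
for n,(u,v,w,h) in {"scene":(200,180,100,90),"top":(230,150,100,90)}.items():
    im=bot.capture(n); b=cv2.cvtColor(im,cv2.COLOR_RGB2BGR);cv2.imwrite(f"pics/{n}2.png",b)
    A.append(cv2.resize(b[v:v+h,u:u+w],None,fx=4,fy=4,interpolation=cv2.INTER_CUBIC))
cv2.imwrite("pics/c2.png",np.hstack(A))
E
```

```text
pos [ 447.  -297.1  120.5] rot [-3.1412e+00 -6.0000e-04  1.4820e+00] t 11.95 j [-0.73  0.47  1.64  0.    1.03 -0.64] F [ 0.4 -0.1 -0.7]
tool-frame d mm [-2.1  1.5 99.8] rotvec deg [-0.02 -0.03 -0.  ]
```

View pics/c2.png

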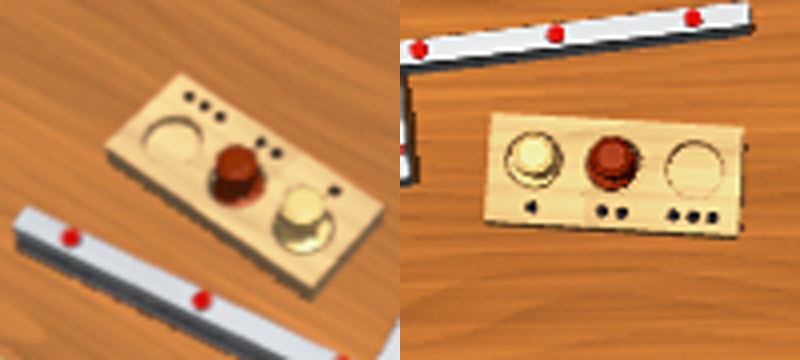

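Cherry is seated upright in pocket two (crop (612,162) in top and (237,175) in scene), and the carrier hasn't moved. Next is walnut.

>>> servo_tool --deltas '[[[-0.002,0.0015,0.02],[0,0,0]],[[0,0,0.02],[0,0,0]],[[0,0,0.02],[0,0,0]],[[0,0,0.02],[0,0,0]],[[0,0,0.012],[0,0,0]],[[0,0,0.0075],[0,0,0]],[[0,0,0],[0,0,0]],[[0,0,0],[0,0,0]]]'

```text
time: 13.05
tool_pos: [448.6, -300.2, 21.8]
tcp_rot: [3.141, 0.001, 1.482]
contact_force: [-0.1, -0.7, -0.1]
grip_width: 91.8
finger_force: 0.0
```

>>> servo_tool --deltas '[[[0,0,0],[0,0,0]],[[0,0,0],[0,0,0]],[[0,0,0],[0,0,0]],[[0,0,0],[0,0,0]],[[0,0,0],[0,0,0]],[[0,0,0],[0,0,0]],[[0,0,0],[0,0,0]],[[0,0,0],[0,0,0]]]' --fingers 0

```text
time: 14.05
tool_pos: [448.2, -300.0, 21.2]
tcp_rot: [3.142, 0.0, 1.482]
contact_force: [0.4, -0.1, 0.2]
grip_width: 34.4
finger_force: 30.0
```

>>> servo_tool --deltas '[[[0,0,-0.01],[0,0,0]],[[0,0,-0.015],[0,0,0]],[[0,0,-0.015],[0,0,0]],[[0,0,0],[0,0,0]]]'

```text
time: 14.55
tool_pos: [449.1, -300.7, 63.1]
tcp_rot: [3.139, 0.002, 1.482]
contact_force: [0.9, -0.4, -1.5]
grip_width: 34.5
finger_force: 30.0
```

```bash
python3 go.py 622.8 -77.3 60.7 1.482
```

```text
pos [ 449.1 -300.7   63.1] rot [3.1385e+00 2.3000e-03 1.4816e+00] t 14.55 j [-0.73  0.55  1.69 -0.    0.9  -0.64] F [ 0.9 -0.4 -1.5]
tool-frame d mm [238.  153.1   2.4] rotvec deg [ 0.17  0.13 -0.02]
```

>>> servo_tool --deltas '[[[0.0215,0.014,0],[0,0,0]],[[0.0215,0.014,0],[0,0,0]],[[0.0215,0.014,0],[0,0,0]],[[0.0215,0.014,0],[0,0,0]],[[0.0215,0.014,0],[0,0,0]],[[0.0215,0.014,0],[0,0,0]],[[0.0215,0.014,0],[0,0,0]],[[0.0215,0.014,0],[0,0,0]],[[0.0215,0.014,0],[0,0,0]],[[0.0215,0.014,0],[0,0,0]],[[0.016,0.01,0],[0,0,0]],[[0.006,0.004,0],[0,0,0]],[[0,0,0],[0,0,0]],[[0,0,0],[0,0,0]]]'

```text
time: 16.3
tool_pos: [622.3, -78.3, 61.1]
tcp_rot: [-3.141, 0.0, 1.481]
contact_force: [-0.6, 0.2, -0.5]
grip_width: 34.9
finger_force: 30.0
```

```bash
python3 go.py 622.8 -77.8 31.2 1.482
```

```text
pos [622.3 -78.3  61.1] rot [-3.1412e+00  2.0000e-04  1.4809e+00] t 16.3 j [-0.25  0.69  1.42 -0.    1.03 -0.16] F [-0.6  0.2 -0.5]
tool-frame d mm [ 0.6  0.5 29.9] rotvec deg [-0.02  0.01 -0.06]
```

>>> servo_tool --deltas '[[[0.0005,0.0005,0.007],[0,0,0]],[[0,0,0.006],[0,0,0]],[[0,0,0.002],[0,0,0]],[[0,0,0.002],[0,0,0]],[[0,0,0.002],[0,0,0]],[[0,0,0.001],[0,0,0]],[[0,0,0],[0,0,0]]]'

```text
time: 17.18
tool_pos: [623.3, -77.2, 41.2]
tcp_rot: [3.142, 0.0, 1.482]
contact_force: [-0.1, -0.0, -0.9]
grip_width: 34.6
finger_force: 30.0
```

>>> servo_tool --deltas '[[[0,0,0.003],[0,0,0]],[[0,0,0.003],[0,0,0]],[[0,0,0.002],[0,0,0]],[[0,0,0.001],[0,0,0]],[[0,0,0.0008],[0,0,0]],[[0,0,0],[0,0,0]],[[0,0,0],[0,0,0]]]'

```text
time: 18.05
tool_pos: [623.3, -77.2, 31.5]
tcp_rot: [3.142, 0.0, 1.482]
contact_force: [-0.1, -0.7, 0.8]
grip_width: 34.7
finger_force: 30.0
```

>>> servo_tool --deltas '[[[0,0,0],[0,0,0]],[[0,0,0],[0,0,0]],[[0,0,0],[0,0,0]],[[0,0,0],[0,0,0]],[[0,0,0],[0,0,0]],[[0,0,-0.01],[0,0,0]],[[0,0,-0.02],[0,0,0]],[[0,0,-0.03],[0,0,0]],[[0,0,-0.03],[0,0,0]],[[0,0,0],[0,0,0]]]' --fingers 1

```text
time: 19.3
tool_pos: [625.0, -77.5, 124.8]
tcp_rot: [3.135, 0.001, 1.482]
contact_force: [0.8, -1.0, -0.1]
grip_width: 91.8
finger_force: 0.0
```

>>> servo_tool --deltas '[[[0,-0.02,0],[0,0,10]],[[0,-0.02,0],[0,0,10]],[[0,-0.02,0],[0,0,10]],[[0,-0.02,0],[0,0,10]],[[0,0,0],[0,0,10]],[[0,0,0],[0,0,10]],[[0,0,0],[0,0,10]],[[0,0,0],[0,0,10]],[[0,0,0],[0,0,10]],[[0,0,0],[0,0,0]],[[0,0,0],[0,0,0]]]'

```text
time: 20.68
tool_pos: [549.3, -50.1, 121.0]
tcp_rot: [-3.142, 0.001, -0.086]
contact_force: [0.1, 0.2, -0.4]
grip_width: 92.0
finger_force: 0.0
```

```bash
python3 go.py 544 -1 12 -0.0887
python3 - <<'E'
from vis import *
A=[]
for n,(u,v,w,h) in {"scene":(200,180,100,90),"top":(230,150,100,90)}.items():
    im=bot.capture(n); b=cv2.cvtColor(im,cv2.COLOR_RGB2BGR);cv2.imwrite(f"pics/{n}3.png",b)
    A.append(cv2.resize(b[v:v+h,u:u+w],None,fx=4,fy=4,interpolation=cv2.INTER_CUBIC))
cv2.imwrite("pics/c3.png",np.hstack(A))
E
```

```text
pos [549.3 -50.1 121. ] rot [-3.1416e+00  7.0000e-04 -8.5900e-02] t 20.68 j [-0.23  0.49  1.6  -0.    1.05  1.43] F [ 0.1  0.2 -0.4]
tool-frame d mm [ -9.4 -48.5 109. ] rotvec deg [-0.    0.04  0.16]
```

View pics/c3.png

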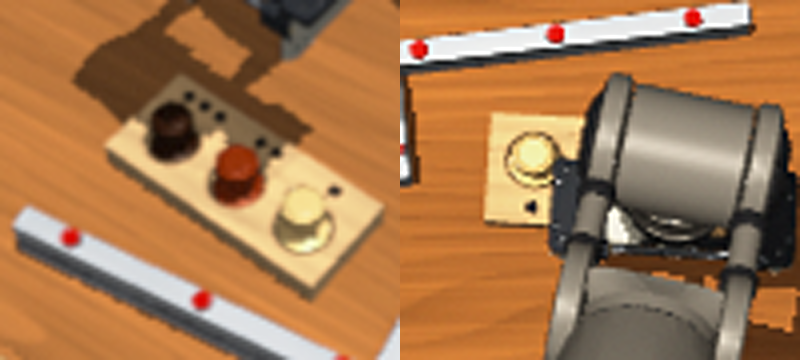

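All three knobs stand in their pockets (scene crop: walnut (172,132), cherry (237,175), maple (300,220)). I'll go down behind the carrier's -x side with both fingers open.

>>> servo_tool --deltas '[[[-0.003,-0.016,0.02],[0,0,0]],[[-0.003,-0.016,0.02],[0,0,0]],[[-0.003,-0.016,0.02],[0,0,0]],[[0,0,0.025],[0,0,0]],[[0,0,0.015],[0,0,0]],[[0,0,0.008],[0,0,0]],[[0,0,0],[0,0,0]],[[0,0,0],[0,0,0]]]'

```text
time: 21.78
tool_pos: [545.4, -1.8, 14.1]
tcp_rot: [3.141, -0.001, -0.089]
contact_force: [0.1, 0.4, 0.2]
grip_width: 91.5
finger_force: 0.0
```

>>> servo_tool --deltas '[[[0.004,0,0],[0,0,0]],[[0.004,0,0],[0,0,0]],[[0.003,0,0],[0,0,0]],[[0.003,0,0],[0,0,0]],[[0.002,0,0],[0,0,0]],[[0.002,0,0],[0,0,0]],[[0,0,0],[0,0,0]]]'

```text
time: 22.65
tool_pos: [562.0, -3.0, 13.2]
tcp_rot: [-3.142, 0.002, -0.089]
contact_force: [-3.4, -0.6, 1.6]
grip_width: 91.6
finger_force: 1.8
```

Contact is at 3.4 N. Now I'll push along the tool x axis, turning gradually to the fence's yaw.

>>> servo_tool --deltas '[[[0.002,0,0],[0,0,-0.4]],[[0.004,0,0],[0,0,-0.7]],[[0.004,0,0],[0,0,-0.7]],[[0.004,0,0],[0,0,-0.7]],[[0.004,0,0],[0,0,-0.7]],[[0.004,0,0],[0,0,-0.7]],[[0.004,0,0],[0,0,-0.7]],[[0.004,0,0],[0,0,-0.7]],[[0.004,0,0],[0,0,-0.7]],[[0.004,0,0],[0,0,-0.7]],[[0.004,0,0],[0,0,-0.7]],[[0.004,0,0],[0,0,-0.7]],[[0.004,0,0],[0,0,-0.7]],[[0.004,0,0],[0,0,-0.7]],[[0.004,0,0],[0,0,-0.7]],[[0.003,0,0],[0,0,-0.3]],[[0,0,0],[0,0,0]]]'

```text
time: 24.78
tool_pos: [624.3, -3.2, 13.6]
tcp_rot: [3.141, -0.001, 0.094]
contact_force: [-1.5, 0.2, 0.1]
grip_width: 91.7
finger_force: 0.5
```

>>> servo_tool --deltas '[[[-0.01,0,0],[0,0,0]],[[-0.02,0,0],[0,0,0]],[[-0.01,0,-0.02],[0,0,0]],[[0,0,-0.04],[0,0,0]],[[0,0,-0.04],[0,0,0]],[[0,0.02,0],[0,0,-10]],[[0,0.02,0],[0,0,-10]],[[0,0.02,0],[0,0,-10]],[[0,0.02,0],[0,0,-10]],[[0,0.02,0],[0,0,-10]],[[0,0.02,0],[0,0,-10]],[[0,0.02,0],[0,0,-10]],[[0,0.02,0],[0,0,-10]],[[0,0,0],[0,0,-10]],[[0,0,0],[0,0,0]]]' --fingers 0.3

```text
time: 26.65
tool_pos: [679.4, -119.4, 113.6]
tcp_rot: [3.141, 0.0, 1.663]
contact_force: [0.2, -0.6, -0.0]
grip_width: 27.4
finger_force: 0.0
```

```bash
python3 go.py 695.7 -142.4 13 1.665
python3 - <<'E'
from vis import *
A=[]
for n,(u,v,w,h) in {"scene":(200,180,100,90),"top":(210,140,100,90)}.items():
    im=bot.capture(n); b=cv2.cvtColor(im,cv2.COLOR_RGB2BGR);cv2.imwrite(f"pics/{n}4.png",b)
    A.append(cv2.resize(b[v:v+h,u:u+w],None,fx=4,fy=4,interpolation=cv2.INTER_CUBIC))
cv2.imwrite("pics/c4.png",np.hstack(A))
E
```

```text
pos [ 679.4 -119.4  113.6] rot [3.1410e+00 3.0000e-04 1.6631e+00] t 26.65 j [-0.28  0.74  1.16 -0.    1.24 -0.38] F [ 0.2 -0.6 -0. ]
tool-frame d mm [-24.4  14.1 100.6] rotvec deg [ 0.04  0.01 -0.11]
```

View pics/c4.png

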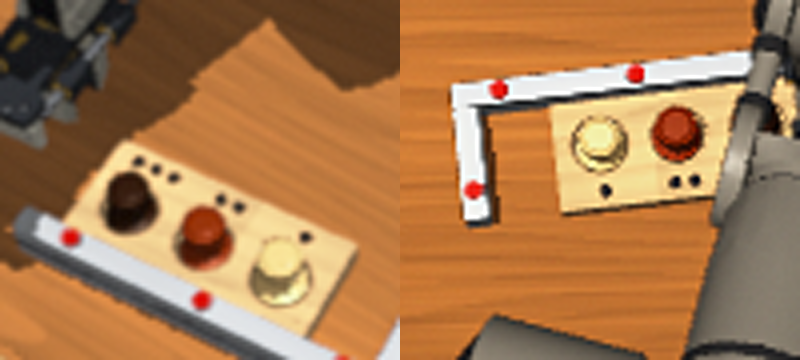

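The carrier lies parallel to the back fence with all knobs upright, and about 65 mm short of the side stop. I'll go down beyond its -y end.

>>> servo_tool --deltas '[[[-0.014,0.007,0],[0,0,0]],[[-0.01,0.007,0.02],[0,0,0]],[[0,0,0.03],[0,0,0]],[[0,0,0.03],[0,0,0]],[[0,0,0.014],[0,0,0]],[[0,0,0.006],[0,0,0]],[[0,0,0],[0,0,0]],[[0,0,0],[0,0,0]]]'

```text
time: 27.75
tool_pos: [696.4, -142.2, 14.7]
tcp_rot: [3.139, 0.001, 1.665]
contact_force: [1.2, -0.7, 0.0]
grip_width: 27.5
finger_force: 0.0
```

>>> servo_tool --deltas '[[[0.004,0,0],[0,0,0]],[[0.004,0,0],[0,0,0]],[[0.003,0,0],[0,0,0]],[[0.003,0,0],[0,0,0]],[[0.002,0,0],[0,0,0]],[[0.002,0,0],[0,0,0]],[[0,0,0],[0,0,0]]]'

```text
time: 28.62
tool_pos: [694.0, -123.9, 13.4]
tcp_rot: [-3.142, 0.0, 1.665]
contact_force: [-0.1, 0.4, 0.6]
grip_width: 27.3
finger_force: 0.0
```

>>> servo_tool --deltas '[[[0.003,0,0],[0,0,0]],[[0.004,0,0],[0,0,0]],[[0.004,0,0],[0,0,0]],[[0.004,0,0],[0,0,0]],[[0.004,0,0],[0,0,0]],[[0.004,0,0],[0,0,0]],[[0.004,0,0],[0,0,0]],[[0.004,0,0],[0,0,0]],[[0.004,0,0],[0,0,0]],[[0.004,0,0],[0,0,0]],[[0.004,0,0],[0,0,0]],[[0.004,0,0],[0,0,0]],[[0.004,0,0],[0,0,0]],[[0.004,0,0],[0,0,0]],[[0.003,0,0],[0,0,0]],[[0.002,0,0],[0,0,0]]]'

```text
time: 30.62
tool_pos: [688.3, -64.1, 13.4]
tcp_rot: [3.142, 0.0, 1.665]
contact_force: [0.2, -2.8, -1.2]
grip_width: 27.5
finger_force: 1.4
```

>>> servo_tool --deltas '[[[0.001,0,0],[0,0,0]],[[0.001,0,0],[0,0,0]],[[0.001,0,0],[0,0,0]],[[0.001,0,0],[0,0,0]],[[0,0,0],[0,0,0]]]'

```text
time: 31.25
tool_pos: [687.9, -60.2, 13.4]
tcp_rot: [-3.142, -0.0, 1.665]
contact_force: [-0.0, -2.1, -1.0]
grip_width: 27.5
finger_force: 1.1
```

>>> servo_tool --deltas '[[[0.001,0,0],[0,0,0]],[[0.001,0,0],[0,0,0]],[[0.001,0,0],[0,0,0]],[[0.001,0,0],[0,0,0]],[[0,0,0],[0,0,0]]]'

```text
time: 31.88
tool_pos: [687.6, -56.3, 13.4]
tcp_rot: [-3.142, 0.0, 1.665]
contact_force: [0.3, -2.7, -0.2]
grip_width: 27.6
finger_force: 1.4
```

>>> servo_tool --deltas '[[[0.001,0,0],[0,0,0]],[[0.001,0,0],[0,0,0]],[[0,0,0],[0,0,0]]]'

```text
time: 32.25
tool_pos: [687.6, -56.2, 13.5]
tcp_rot: [3.141, 0.003, 1.665]
contact_force: [1.2, -8.8, -2.8]
grip_width: 27.7
finger_force: 4.5
```

Force rose to 8.8 N with no motion, so it's against the side stop. Next I'll back off and square it against the back fence from the -x side.

>>> servo_tool --deltas '[[[-0.01,0,0],[0,0,0]],[[-0.015,0,0],[0,0,0]],[[0,0,-0.03],[0,0,0]],[[0,0,-0.04],[0,0,0]],[[0,0,-0.03],[0,0,0]],[[0,-0.02,0],[0,0,10]],[[0,-0.02,0],[0,0,10]],[[0,-0.02,0],[0,0,10]],[[0,-0.02,0],[0,0,10]],[[0,-0.02,0],[0,0,10]],[[0,-0.02,0],[0,0,10]],[[0,-0.02,0],[0,0,10]],[[0,-0.02,0],[0,0,10]],[[0,-0.02,0],[0,0,10]],[[0,0,0],[0,0,0]],[[0,0,0],[0,0,0]]]'

```text
time: 34.25
tool_pos: [556.6, 12.3, 113.6]
tcp_rot: [3.141, -0.001, 0.097]
contact_force: [0.1, 0.4, 0.2]
grip_width: 27.3
finger_force: 0.0
```

```bash
python3 go.py 602 57 13 0.0945
```

```text
pos [556.6  12.3 113.6] rot [ 3.1413e+00 -5.0000e-04  9.7400e-02] t 34.25 j [-0.12  0.51  1.59 -0.    1.04  1.36] F [0.1 0.4 0.2]
tool-frame d mm [ 49.5 -40.1 100.6] rotvec deg [ 0.02 -0.03  0.17]
```

>>> servo_tool --deltas '[[[0.016,-0.014,0],[0,0,0.17]],[[0.016,-0.014,0.01],[0,0,0]],[[0.014,-0.012,0.02],[0,0,0]],[[0,0,0.03],[0,0,0]],[[0,0,0.025],[0,0,0]],[[0,0,0.01],[0,0,0]],[[0,0,0.005],[0,0,0]],[[0,0,0],[0,0,0]],[[0,0,0],[0,0,0]]]' --fingers 1

```text
time: 35.38
tool_pos: [599.0, 57.0, 14.3]
tcp_rot: [3.141, -0.002, 0.091]
contact_force: [0.2, -1.1, 0.4]
grip_width: 91.5
finger_force: 0.0
```

>>> servo_tool --deltas '[[[0.004,0,0],[0,0,0]],[[0.004,0,0],[0,0,0]],[[0.004,0,0],[0,0,0]],[[0.003,0,0],[0,0,0]],[[0.002,0,0],[0,0,0]],[[0.001,0,0],[0,0,0]],[[0,0,0],[0,0,0]]]'

```text
time: 36.25
tool_pos: [616.2, 58.7, 13.4]
tcp_rot: [3.142, 0.0, 0.091]
contact_force: [-0.0, -0.4, 0.2]
grip_width: 91.6
finger_force: 0.0
```

>>> servo_tool --deltas '[[[0.001,0,0],[0,0,-0.17]],[[0.001,0,0],[0,0,0]],[[0.001,0,0],[0,0,0]],[[0.001,0,0],[0,0,0]],[[0,0,0],[0,0,0]]]'

```text
time: 36.88
tool_pos: [619.1, 58.9, 13.3]
tcp_rot: [-3.142, 0.003, 0.094]
contact_force: [-5.0, -1.0, 3.1]
grip_width: 91.9
finger_force: 2.6
```

>>> servo_tool --deltas '[[[0.001,0,0],[0,0,0]],[[0.001,0,0],[0,0,0]],[[0,0,0],[0,0,0]]]'

```text
time: 37.25
tool_pos: [621.4, 59.1, 13.3]
tcp_rot: [3.142, 0.002, 0.094]
contact_force: [-4.9, -1.1, 3.3]
grip_width: 91.8
finger_force: 2.7
```

>>> servo_tool --deltas '[[[0.001,0,0],[0,0,0]],[[0.001,0,0],[0,0,0]],[[0,0,0],[0,0,0]]]'

```text
time: 37.62
tool_pos: [621.7, 59.2, 13.2]
tcp_rot: [-3.142, 0.006, 0.094]
contact_force: [-10.6, -2.5, 6.5]
grip_width: 91.6
finger_force: 5.6
```

>>> servo_tool --deltas '[[[0.001,0,0],[0,0,0]],[[0.001,0,0],[0,0,0]],[[0,0,0],[0,0,0]]]'

```text
time: 38.0
tool_pos: [621.7, 59.2, 13.2]
tcp_rot: [-3.141, 0.01, 0.094]
contact_force: [-17.5, -3.7, 11.8]
grip_width: 92.2
finger_force: 9.0
```

It's firmly against the back fence (17 N, no motion). I'll back off and check.

>>> servo_tool --deltas '[[[-0.006,0,0],[0,0,0]],[[-0.015,0,0],[0,0,0]],[[-0.02,0,-0.02],[0,0,0]],[[-0.03,0,-0.04],[0,0,0]],[[-0.04,0,-0.04],[0,0,0]],[[-0.04,0,-0.02],[0,0,0]],[[-0.04,0,0],[0,0,0]],[[0,0,0],[0,0,0]],[[0,0,0],[0,0,0]]]'

```text
time: 39.12
tool_pos: [437.6, 41.6, 133.9]
tcp_rot: [3.141, -0.003, 0.094]
contact_force: [-0.4, -0.2, -0.2]
grip_width: 91.8
finger_force: 0.0
```

Run:
```python
from vis import *
A=[]
for n,(u,v,w,h) in {"scene":(215,200,100,90),"top":(210,140,100,90)}.items():
    im=bot.capture(n); b=cv2.cvtColor(im,cv2.COLOR_RGB2BGR);cv2.imwrite(f"pics/{n}5.png",b)
    A.append(cv2.resize(b[v:v+h,u:u+w],None,fx=4,fy=4,interpolation=cv2.INTER_CUBIC))
cv2.imwrite("pics/c5.png",np.hstack(A))
```

```text
(no output)
```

View pics/c5.png

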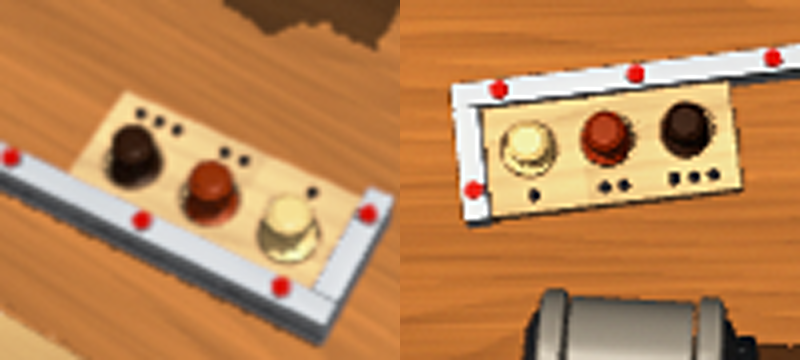

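It looks flush on both sides with all knobs upright. The squaring push could have opened a small gap at the side stop, so I'll do one light confirming push in y.

>>> servo_tool --deltas '[[[0,0,0],[0,0,-10]],[[0,0,0],[0,0,-10]],[[0,0,0],[0,0,-10]],[[0,0,0],[0,0,-10]],[[0,0,0],[0,0,-10]],[[0,0,0],[0,0,-10]],[[0,0,0],[0,0,-10]],[[0,0,0],[0,0,-10]],[[0,0,0],[0,0,-10]],[[-0.016,0.026,0],[0,0,0]],[[-0.016,0.026,0],[0,0,0]],[[-0.016,0.026,0],[0,0,0]],[[-0.016,0.026,0],[0,0,0]],[[-0.016,0.026,0],[0,0,0]],[[-0.016,0.026,0],[0,0,0]],[[-0.016,0.026,0],[0,0,0]],[[-0.016,0.026,0],[0,0,0]],[[-0.014,0.026,0],[0,0,0]],[[0,0,0],[0,0,0]]]' --fingers 0.3

```text
time: 41.6
tool_pos: [684.0, -78.7, 131.8]
tcp_rot: [3.142, 0.0, 1.664]
contact_force: [-0.5, 0.3, -0.1]
grip_width: 27.4
finger_force: 0.0
```

```bash
python3 go.py 689.5 -76 13.4 1.665
```

```text
pos [684.  -78.7 131.8] rot [3.1415e+00 2.0000e-04 1.6640e+00] t 41.6 j [-0.23  0.72  1.14 -0.    1.28 -0.32] F [-0.5  0.3 -0.1]
tool-frame d mm [  2.2   5.7 118.4] rotvec deg [ 0.    0.01 -0.06]
```

>>> servo_tool --deltas '[[[0,0.005,0.02],[0,0,0]],[[0,0,0.03],[0,0,0]],[[0,0,0.03],[0,0,0]],[[0,0,0.02],[0,0,0]],[[0,0,0.013],[0,0,0]],[[0,0,0.005],[0,0,0]],[[0,0,0],[0,0,0]],[[0,0,0],[0,0,0]]]'

```text
time: 42.6
tool_pos: [688.0, -77.4, 16.5]
tcp_rot: [3.14, 0.001, 1.665]
contact_force: [0.4, 0.3, 1.0]
grip_width: 27.1
finger_force: 0.0
```

>>> servo_tool --deltas '[[[0.004,0,0],[0,0,0]],[[0.004,0,0],[0,0,0]],[[0.004,0,0],[0,0,0]],[[0.003,0,0],[0,0,0]],[[0.002,0,0],[0,0,0]],[[0.001,0,0],[0,0,0]],[[0.001,0,0],[0,0,0]],[[0.001,0,0],[0,0,0]],[[0,0,0],[0,0,0]]]'

```text
time: 43.72
tool_pos: [685.4, -57.4, 15.4]
tcp_rot: [-3.142, 0.0, 1.665]
contact_force: [0.4, -0.2, -0.1]
grip_width: 27.9
finger_force: 0.0
```

>>> servo_tool --deltas '[[[0.001,0,0],[0,0,0]],[[0.001,0,0],[0,0,0]],[[0,0,0],[0,0,0]]]'

```text
time: 44.1
tool_pos: [685.4, -56.4, 15.5]
tcp_rot: [3.141, 0.001, 1.665]
contact_force: [0.1, -5.6, -0.9]
grip_width: 27.1
finger_force: 2.7
```

>>> servo_tool --deltas '[[[0.001,0,0],[0,0,0]],[[0.0005,0,0],[0,0,0]],[[0,0,0],[0,0,0]]]'

```text
time: 44.48
tool_pos: [685.4, -56.4, 15.5]
tcp_rot: [3.141, 0.003, 1.664]
contact_force: [1.3, -9.9, -1.3]
grip_width: 27.3
finger_force: 4.8
```

The contact position hasn't changed (y −56.4) and force rises with no motion, so it's flush with the side stop. I'll back off and hand in.

>>> servo_tool --deltas '[[[-0.005,0,0],[0,0,0]],[[-0.015,0,0],[0,0,0]],[[-0.015,0,-0.02],[0,0,0]],[[0,0,-0.04],[0,0,0]],[[0,0,-0.04],[0,0,0]],[[0,0,0],[0,0,0]],[[0,0,0],[0,0,0]],[[0,0,0],[0,0,0]]]'

```text
time: 45.48
tool_pos: [687.6, -88.6, 113.7]
tcp_rot: [-3.139, -0.001, 1.665]
contact_force: [0.8, -0.3, -1.8]
grip_width: 27.8
finger_force: 0.0
```

Run:
```python
from plant import bot
print(bot.close_job())
```

```text
the job is handed in; nothing more can be done
None
```

The job is handed in at about 45.5 s of the 69 s limit: cherry and walnut stand in pockets two and three with maple still in one, and the carrier is pushed flush against the back fence and side stop; handing in returned no verdict.

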